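Load the macropad board in the holder and press it home for fastening

ROBOT

A 7-joint arm with a two-finger parallel gripper is mounted at the origin on the work surface. World frame = base frame: x ahead of the robot, y to its left, z up, the work surface at z = 0. Lengths are in m, angles in rad, forces in N, time in s.
With the tool pointing down it reaches from about 0.425 to 0.875 m from the base axis. Payload 4.7 kg.
Tool frame: the origin (TCP) lies midway between the tips of the shut fingers; the grasp point (between the pads) lies 19 mm behind it; z points along the fingers, y is the direction in which the jaws open and shut (so a half turn about z gives the same grasp; the last joint's range is limited). The gripper opens to 87 mm and grips with 3 to 60 N. Pads are 19 mm wide; open, the fingers measure 117 mm over their backs; the gripper's body (75 mm by 190 mm) begins 51 mm behind the grasp point.
Start: joints at [1.298, 0.321, -0.07, 1.45, 0.023, 1.371, -0.057], TCP at [0.184, -0.623, 0.223] pointing down, gripper open.
Joint ranges: [-2.86, 2.86], [-0.3, 2.09], [-1.38, 1.24], [0.06, 2.45], [-1.56, 4.7], [0.09, 2.05], [-2.69, 2.69]. Speed limits (rad/s): [2.57, 2.57, 3.14, 3.14, 3.14, 3.14, 3.14].

INTERFACE

Orientations are given as a rotation vector (axis times angle).
In Python, from bench import get_state, eyes, job gives the robot as it stands. The module is installed in compiled form; this text tells all that it offers.
- The arm moves only by the shell command python3 -m jog 'ROWS' [FORCE]. ROWS is JSON, a list that holds one entry, the list of rows, each a list of 5 numbers: the opening, from 0 (shut) to 1 (fully open), then the shift along the tool's x, y, z in units of 40 mm (1.0 is 40 mm), then the turn about the tool's z in units of 5 degrees (1.0 is 5 degrees). In form: [[[jaw, dx, dy, dz, turn], ...]]. A call has 1 to 10 rows; each row shifts and turns the commanded pose from where the row before left it, along the tool's axes as they then stand; what a row does not reach is not made up. A row lasts 1/8 s, in which the tool goes at most 62.5 mm and 10.7 degrees, less where a joint would pass 70% of its speed; a pose out of reach is approached as far as the arm can. A call is refused whole if a number of a shift passes 1 or a number of a turn 1, either way. A call with a gripper value outside its range is refused whole. The fingers move at their own pace and stop on an object; FORCE is the grip in N (left out, the last holds). Time passes only in rows, so rows that do not move let the fingers close. It gives the time, the measured TCP pose, the force and the opening at its end, in the units of the state.
- get_state(): the state, without advancing time (a new reading comes with each control period).
- eyes.get_image(name): name is "scene" or "top" or "wrist"; returns (picture, depth): 480x640x3 uint8, red, green, blue; 480x640 float32, m along the optical axis (not along the pixel's ray), 0 where there is no reading.
- eyes.camera_params(name): a dict with "camera_matrix" (3x3 intrinsics, pixels), "k1" (the pictures are not rectified: a ray, as slopes to the right and down, at radius r is drawn at 1 + k1 r^2 times it, then the intrinsics apply), "pose" (4x4, takes a point from camera to world coordinates); the wrist camera has in their place "mount" (4x4, takes a point from camera to tool coordinates, whose origin is the TCP and whose axes are the flange's). Camera axes: x right, y down, z forward; pixel columns grow to the right and rows downward; lengths in m; the calibration is good to about 2 mm. A picture is of the moment at which its call begins: read the wrist's pose just before it. camera_params takes no time and is no camera call.
- job.close_job(): hands the job in, once; it reports no verdict.
The state is a dict: "time": time; "joint_positions": joint angles; "qd": joint speeds; "joint_torque": joint torques, N m; "position": TCP position; "tool_rot": TCP orientation; "ft_force": force on the tool from outside, world axes, zero at the start; "torque": the same for the moment, N m; "grip_width": opening from 0.0 (shut) to 1.0 (fully open).
Only numpy, scipy, OpenCV 4.12 (cv2) and the standard library are available. Lean on these libraries where they do the work, as an engineer would, in place of code of your own. Each camera call takes 0.05 s, during which the arm holds its last target. There are 200 camera calls.

TASK

Lay the small macropad board, switches up, on the two black support bars of the board holder, centred across it and with its short edges facing the jaws, and let go of it. Then slide the carriage up so that its sprung jaw pushes the board flush against the fixed jaw, and hold it there with a steady 10 N or so (6 to 14 N is fine, never more than 20 N) while I tighten the locking screw: finish while still holding the carriage, do not let it spring back. Leave the other things on the bench where they are.

Things in the scene. Friction and masses are not known exactly. Their poses are not given: they have to be found in the camera images.
- board: Macropad board, loose on the bench (z = 0) right of the holder: a stiff sandwich 62 (x) by 82 (y) by 9 mm, about 70 g, white switch plate on top with 3 by 4 square key holes; five cream switches, 20 mm high over its underside, in the corner holes and one inner hole. Grip it across the 62 mm. Origin: centre of underside, z out of the switch side. Either short edge may face the fixed jaw.
- holder: Board holder, fixed on the bench: aluminium base 132 (x) by 270 mm (y), two 8 mm steel rods along y at x = +-50 mm (tops 23 mm up). Two black support bars for the board, 10 mm wide, along y at x = +-18 mm, tops 30 mm above the bench. Fixed jaw at its -y end, carriage at its +y end. Origin: centre of base at bench level, z up.
- fixed_jaw: Holder's fixed jaw: aluminium block with a flat upright face 92 mm wide, 20 mm higher than the support bars, looking to the holder's +y. Origin: middle of the face's width, at bar-top height; x = 0, y = -103 mm in the holder's frame, axes as the holder's. A board pushed home has its origin 41 mm in +y from here.
- carriage: Aluminium bridge 132 (x) by 30 mm (y), top 52 mm above the bench, with an upright grip block in its middle, 40 (x) by 14 (y) by 32 mm, top 84 mm above the bench: pinch it along y from above, or push it from behind. Slides along the holder's y, 1 N friction, -y closes; 98 mm (fully open) to -2 mm. Starts with 40 to 75 mm spare for the board. Origin: centre of grip's top, axes as the holder's.
- jaw_face: Flat face of the sprung jaw, 62 mm wide (x), 32 to 48 mm above the bench, on two pins with coil springs in front of the carriage. Origin: middle of its pressing face, which looks to the holder's -y; 43 mm in -y from the carriage's origin with the spring out, 44 mm lower. Axes as the holder's. The spring drives the carriage back unless it is held.
- spring_jaw (a joint): How far the sprung jaw is pushed back towards the carriage, in m: 0 = spring fully out, 0.018 = bottomed. Its push is 2 N at 0 and grows by 0.8 N per mm: 6 N at 5 mm, 10 N at 10 mm, 14 N at 15 mm. It does not give while the board is only being slid along the bars.
- jar: Bystander, to be left alone: glass jar of loose switches, 90 mm across, 108 mm tall. Origin on its underside at bench level.
- screwdriver: Bystander, to be left alone: screwdriver lying between the board and the holder, 170 mm long, lying. Origin on its underside at bench level.
There are look-alikes about, which are no part of the job. Of the things like the board, leave any that is orange, pink or red; of the rest the smaller one is meant.

How it is judged:
By the outcome, as a careful person would: the job done as asked, in the order asked, and still so for the second after the job is handed in, while the arm keeps its last pose, push and grip.
It also fails if it takes over 54 s, if anything falls off the work surface, if the arm or the gripper's body presses on something with over 40 N, if the wrist force passes 120 N, or if a joint passes its speed limit or range.

## Working session

There is one attempt and no reset: what is moved stays moved. The work goes in short steps, Python scripts to look and compute and a shell command to move; the robot and the scene stay as the last step left them, time stands still between calls to the robot, and variables do not carry over. Pictures are saved under pics/ and viewed, about 8 in all and at most 12, crops included, and the job is handed in when it is done.

```bash
mkdir -p pics; cat > h.py <<'E'
import numpy as np, cv2
from scipy.spatial.transform import Rotation as R
from bench import get_state, eyes, job
def look(n, save=None):
    s=get_state(); img,d=eyes.get_image(n); p=eyes.camera_params(n)
    if 'pose' in p: T=np.array(p['pose'])
    else:
        W=np.eye(4); W[:3,:3]=R.from_rotvec(s['tool_rot']).as_matrix(); W[:3,3]=s['position']
        T=W@np.array(p['mount'])
    if save: cv2.imwrite('pics/'+save,img[:,:,::-1])
    return img,d,dict(K=np.array(p['camera_matrix']),k1=p['k1'],T=T)
def ray(c,uv):
    uv=np.atleast_2d(uv).astype(float); K=c['K']
    a=np.stack([(uv[:,0]-K[0,2])/K[0,0],(uv[:,1]-K[1,2])/K[1,1]],1); b=a.copy()
    for _ in range(20): b=a/(1+c['k1']*(b**2).sum(1,keepdims=True))
    return np.c_[b,np.ones(len(b))]
def plane(c,uv,z):
    r=ray(c,uv)@c['T'][:3,:3].T; o=c['T'][:3,3]
    return o+r*((z-o[2])/r[:,2])[:,None]
def cloud(c,d):
    v,u=np.mgrid[0:480,0:640]
    P=ray(c,np.c_[u.ravel(),v.ravel()])*d.reshape(-1,1)
    P=P@c['T'][:3,:3].T+c['T'][:3,3]; P[d.ravel()==0]=np.nan
    return P.reshape(480,640,3)
E
python3 - <<'E'
from h import *
s=get_state(); print(s['time'],s['position'],s['tool_rot'],s['ft_force'],s['grip_width'])
i,d,c=look('top','top0.png'); np.savez('pics/top0.npz',i=i,d=d)
print(c)
look('scene','scene0.png')
E
```

```text
0.0 [ 0.18364621 -0.62293404  0.2214456 ] [-3.10746275e+00 -4.48672402e-01  6.30119881e-04] [ 0.86448208 -0.13821601 -0.59007276] 0.9982242321557954
{'K': array([[571.29841965,   0.        , 320.06196639],
       [  0.        , 571.29841965, 237.47437625],
       [  0.        ,   0.        ,   1.        ]]), 'k1': -0.163550573597103, 'T': array([[ 0.00632707, -0.99794541,  0.06375675,  0.41807207],
       [-0.99994028, -0.00574581,  0.00929613, -0.14556919],
       [-0.0089107 , -0.06381176, -0.99792217,  1.29015935],
       [ 0.        ,  0.        ,  0.        ,  1.        ]])}
```

View pics/top0.png

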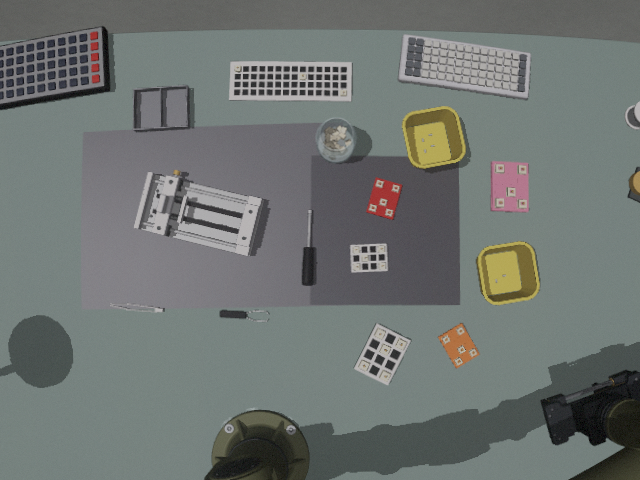

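View pics/scene0.png

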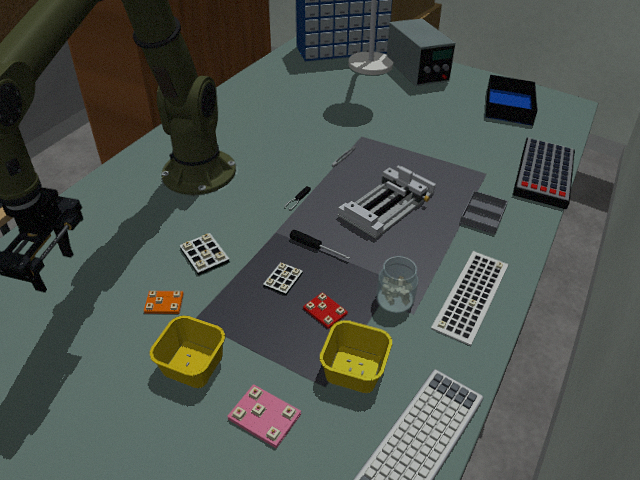

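The top view shows the white macropad at about (368,258), about 38x28 px, which fits 82x62 mm. The bigger white look-alike is at (383,353). The holder spans about (135,175) to (265,255), with the carriage on the left (world +y) and the fixed jaw on the right. The screwdriver is at x≈308 px and the jar at (336,140).

```bash
python3 - <<'E'
from h import *
z=np.load('pics/top0.npz'); i,d=z['i'],z['d']
p=eyes.camera_params('top'); c=dict(K=np.array(p['camera_matrix']),k1=p['k1'],T=np.array(p['pose']))
P=cloud(c,d)
print('bench z',np.nanmedian(P[280:300,330:345,2]))
# board: bright pixels
g=i.min(2); m=np.zeros((480,640),np.uint8); m[235:280,340:400]=(g[235:280,340:400]>120)
m=cv2.morphologyEx(m,cv2.MORPH_CLOSE,np.ones((9,9)))
cs=max(cv2.findContours(m,0,2)[0],key=cv2.contourArea)[:,0]
w=plane(c,cs,0.009)[:,:2]; r=cv2.minAreaRect((w*1000).astype(np.float32)); print('board',r)
# holder: by height bands
Q=P[160:265,125:275]; 
for lo,hi in [(.012,.027),(.027,.035),(.045,.056),(.07,.095)]:
    q=Q[(Q[...,2]>lo)&(Q[...,2]<hi)]; print(lo,hi,len(q),q.mean(0), cv2.minAreaRect((q[:,:2]*1000).astype(np.float32)))
q=Q[(Q[...,2]>.007)]; print('all',cv2.minAreaRect((q[:,:2]*1000).astype(np.float32)))
q=P[90:170,310:360]; q=q[q[...,2]>.09]; print('jar',q.mean(0))
cv2.imwrite('pics/hold.png',cv2.resize(i[160:270,125:285,::-1],None,fx=5,fy=5,interpolation=2))
E
```

```text
bench z 0.0002776500898387102
board ((455.45440673828125, -242.5972442626953), (62.71461868286133, 83.28929138183594), 2.7025113105773926)
0.012 0.027 2236 [0.55184942 0.13956813 0.01695117] ((556.5970458984375, 135.4623565673828), (261.7903137207031, 144.85818481445312), 76.49809265136719)
0.027 0.035 925 [0.55117857 0.13276638 0.03111926] ((560.2114868164062, 139.8404998779297), (269.9421691894531, 148.147705078125), 76.4891586303711)
0.045 0.056 1282 [0.54782628 0.12592886 0.05017042] ((545.625244140625, 118.5426254272461), (221.1095428466797, 130.93495178222656), 76.35907745361328)
0.07 0.095 138 [0.56751293 0.2090625  0.08119225] ((567.9091186523438, 209.76187133789062), (15.923224449157715, 38.04435348510742), 76.2073974609375)
all ((563.7418823242188, 135.45797729492188), (241.50677490234375, 324.34002685546875), 2.6224772930145264)
jar [ 0.71648887 -0.16785217  0.1032687 ]
```

View pics/hold.png

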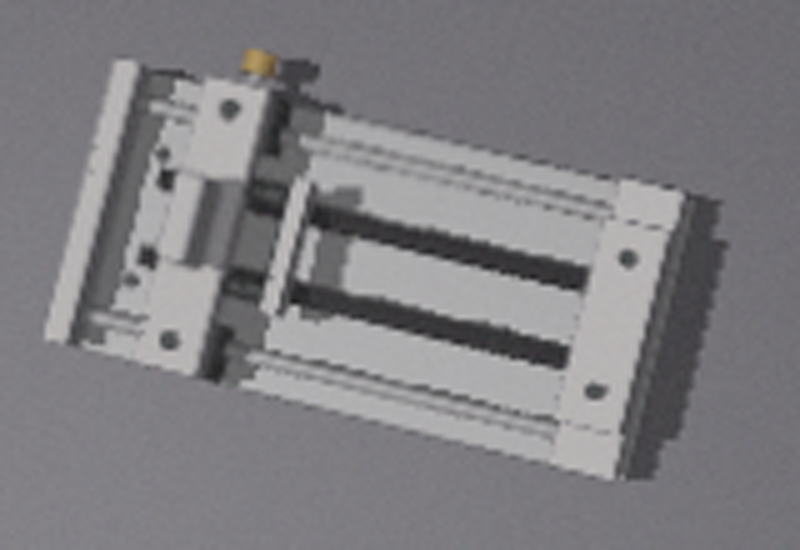

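```bash
python3 -m jog '[[[1,0.9,-0.72,0,0],[1,0.92,-0.72,0,0],[1,0.92,-0.72,0,0],[1,0.92,-0.72,0,0],[1,0.92,-0.72,0,0],[1,0.92,-0.72,0,0],[1,0.92,-0.72,0,0],[1,0.92,-0.72,0,0],[1,0.92,-0.72,0,0],[1,0.92,-0.72,0,0]]]'
python3 -m jog '[[[1,0,0,0,-1],[1,0,0,0,-1],[1,0,0,0,-1],[1,0,0,0,-1],[1,0,0,0,-1],[1,0,0,0,-1],[1,0,0,0,-1],[1,0,0,0,-1]]]'
python3 -m jog '[[[1,0,0,0,-1],[1,0,0,0,-1],[1,0,0,0,-1],[1,0,0,0,-1],[1,0,0,0,-1],[1,0,0,0,-1],[1,0,0,0,-1],[1,0,0,0,-0.3],[1,0,0,0,0]]]'
python3 - <<'E'
from h import *
s=get_state(); print(s['position'],s['joint_positions']); M=R.from_rotvec(s['tool_rot']).as_matrix(); print(M.round(3), s['ft_force'])
look('wrist','w1.png')
E
```

```text
time: 1.35
position: [0.455, -0.242, 0.2223]
tool_rot: [3.109, 0.449, -0.001]
ft_force: [0.6, 0.0, 0.3]
grip_width: 0.996
time: 2.35
position: [0.4542, -0.2432, 0.2221]
tool_rot: [-2.766, -1.489, 0.001]
ft_force: [-0.3, 0.5, -0.5]
grip_width: 0.999
time: 3.48
position: [0.4544, -0.2433, 0.2223]
tool_rot: [-2.165, -2.276, 0.0]
ft_force: [-0.9, -0.3, 0.5]
grip_width: 0.999
[ 0.45443299 -0.24330591  0.22233842] [ 0.88385285  0.05682487 -0.45805972  1.76649572  0.02596235  1.32457354
  0.47027173]
[[-0.05   0.999 -0.   ]
 [ 0.999  0.05   0.   ]
 [ 0.    -0.    -1.   ]] [-0.89674122 -0.33200026  0.47692763]
```

View pics/w1.png

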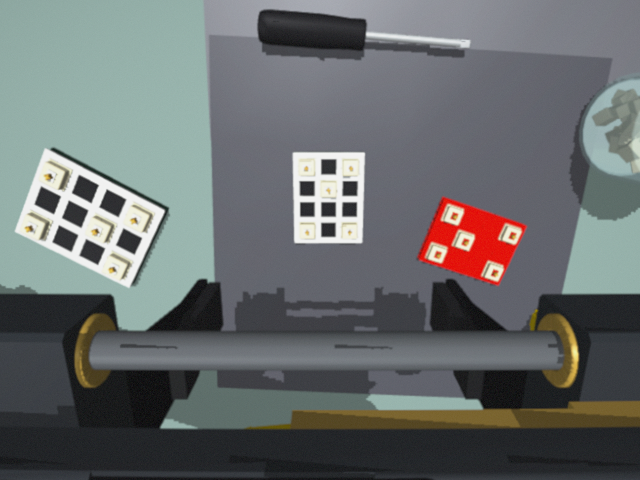

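The wrist view shows the macropad at px (328,197), square-on in the image and about 72x91 px, with the larger one at left and the red one at right. I'll measure it at plate height.

```bash
python3 - <<'E'
from h import *
i,d,c=look('wrist')
m=np.zeros((480,640),np.uint8); m[140:260,275:385]=i.min(2)[140:260,275:385]>170
m=cv2.morphologyEx(m,cv2.MORPH_CLOSE,np.ones((21,21)))
cs=max(cv2.findContours(m,0,2)[0],key=cv2.contourArea)[:,0]
print(cv2.boundingRect(cs))
for z in(.009,): print(cv2.minAreaRect((plane(c,cs,z)[:,:2]*1000).astype(np.float32)))
P=cloud(c,d); print('z',np.nanmedian(P[m>0][:,2]))
E
```

```text
(293, 152, 72, 91)
((456.4240417480469, -241.78936767578125), (62.93339538574219, 81.91300964355469), 2.9073731899261475)
z 0.009940628219093084
```

```bash
python3 -m jog '[[[1,0.035,0.045,0.9,0],[1,0,0,1,0],[1,0,0,1,0],[1,0,0,1,0],[1,0,0,0.8,0],[1,0,0,0.4,0],[1,0,0,0.3,0],[1,0,0,0.05,0],[1,0,0,0,0]]]' 15
python3 -m jog '[[[0,0,0,0,0],[0,0,0,0,0],[0,0,0,0,0],[0,0,0,0,0],[0,0,0,0,0],[0,0,0,0,0]]]' 20
```

```text
time: 4.7
position: [0.457, -0.2423, 0.0054]
tool_rot: [2.163, 2.276, 0.0]
ft_force: [-0.1, 0.1, 0.7]
grip_width: 1.002
time: 5.45
position: [0.4564, -0.242, 0.0048]
tool_rot: [2.164, 2.277, -0.0]
ft_force: [-0.9, 0.3, 2.6]
grip_width: 0.706
```

```bash
python3 -m jog '[[[0,0,0,-0.5,0],[0,0,0,-1,0],[0,0,0,-1,0],[0,0,0,-1,0],[0,0,0,0,0]]]'
python3 - <<'E'
from h import *
p=eyes.camera_params('top'); c=dict(K=np.array(p['camera_matrix']),k1=p['k1'],T=np.array(p['pose']))
print('jaw',plane(c,[[242.6,217],[238.4,233],[240.6,225]],.05))
th=np.radians(-13.5); ex=np.array([np.cos(th),np.sin(th)]); ey=np.array([-ex[1],ex[0]])
g=np.array([.568,.2096]); j=plane(c,[[240.6,225]],.05)[0,:2]; r=g-j
print('grip rel jaw in holder',r@ex,r@ey)
t=j+ey*.055+ex*(r@ex); print('target',t)
s=get_state(); M=R.from_rotvec(s['tool_rot']).as_matrix(); e=np.r_[t-s['position'][:2],0]; print(M.T@e/.04,s['position'],s['grip_width'])
E
```

```text
time: 6.08
position: [0.4584, -0.2429, 0.1476]
tool_rot: [2.16, 2.273, 0.002]
ft_force: [0.0, -0.5, -1.7]
grip_width: 0.71
jaw [[0.54125914 0.03591767 0.05      ]
 [0.50608041 0.04460827 0.05      ]
 [0.5236558  0.04003984 0.05      ]]
grip rel jaw in holder 0.0035359283741819123 0.17522715022119525
target [0.53993353 0.09269474]
[ 8.27372929  2.46508633 -0.01974203] [ 0.45836598 -0.24286056  0.14763034] 0.709874425739647
```

```bash
python3 -m jog '[[[0,0.5,0.2,-0.5,0],[0,1,0.4,-0.5,0],[0,1,0.4,-0.5,0],[0,1,0.4,0,0],[0,1,0.4,0,0],[0,0.8,0.4,0,0],[0,0,0,0,1],[0,0,0,0,1],[0,0,0,0,1],[0,0,0,0,0.28]]]'
python3 -m jog '[[[0,0,0,0,0],[0,0,0,0,0]]]'
python3 - <<'E'
from h import *
look('wrist','w2.png')
E
```

```text
time: 7.32
position: [0.5326, -0.0256, 0.203]
tool_rot: [-2.465, -1.944, 0.003]
ft_force: [-0.8, -0.3, -1.2]
grip_width: 0.707
time: 7.58
position: [0.5332, -0.0256, 0.2042]
tool_rot: [-2.465, -1.946, 0.001]
ft_force: [0.3, 0.5, -0.6]
grip_width: 0.711
```

View pics/w2.png

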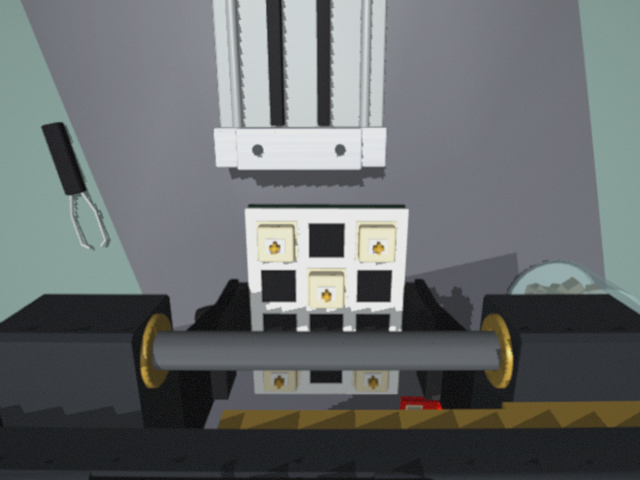

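The board is held square in the gripper. The bars are dark strips at columns ~277 and ~323, and the fixed jaw's top inner edge is at row ~128. Next I'll measure the bars at z=0.030 and the jaw edge at 0.050.

```bash
cat > m.py <<'E'
from h import *
i,d,c=look('wrist'); g=i.max(2).astype(int)
A=[];e=[]
for x0,x1 in((262,290),(312,338)):
    pts=[]
    for v in range(10,118,4):
        k=np.where(g[v,x0:x1]<70)[0]
        if len(k)>5: pts.append([x0+k.mean(),v])
    w=plane(c,pts,.03)[:,:2]; l=cv2.fitLine((w*1000).astype(np.float32),2,0,.01,.01).ravel(); A.append(l)
    u=int(np.mean([p[0] for p in pts])); col=g[100:150,u]; print('bar end row',100+np.argmax(col>110)); e.append([u,100+np.argmax(col>110)-.5])
print(A)
dirs=[l[:2]*np.sign(l[1]) for l in A]; ey=np.mean(dirs,0); ey/=np.linalg.norm(ey); ex=np.array([ey[1],-ey[0]])
print('yaw',np.degrees(np.arctan2(ex[1],ex[0])),'spacing',(A[1][2:]-A[0][2:])@ex)
j=plane(c,e,.05)[:,:2]; print('jaw pts',j)
ce=(A[0][2:]+A[1][2:])/2000; J=j.mean(0); J=J+ex*((ce-J)@ex); print('jaw',J)
s=get_state(); M=R.from_rotvec(s['tool_rot']).as_matrix(); print('tool yaw(y axis)',np.degrees(np.arctan2(M[1,1],M[0,1])))
# board in hand, z of plate
zb=s['position'][2]-.0048+.009
m=np.zeros((480,640),np.uint8); m[200:300,240:415]=i.min(2)[200:300,240:415]>185
ys,xs=np.where(m); row=[(xs[ys==v].min(),xs[ys==v].max()) for v in range(212,225)]
fr=plane(c,[[np.mean(row),206]],zb)[0,:2]
L=plane(c,[[np.mean(row,0)[0]-.5,218],[np.mean(row,0)[1]+.5,218]],zb)[:,:2]; print('width',np.linalg.norm(L[1]-L[0]),'board mid-x rel TCP',(L.mean(0)-s['position'][:2])@ex,'front edge rel TCP along ey',(fr-s['position'][:2])@ey)
t=J+ey*.053; print('target',t,'delta units',M.T@np.r_[t-s['position'][:2],0]/.04, s['position'])
E
python3 m.py
```

```text
bar end row 126
bar end row 127
[array([2.2760351e-01, 9.7375387e-01, 5.2295874e+02, 9.1207970e+01],
      dtype=float32), array([2.2809972e-01, 9.7363776e-01, 5.5736255e+02, 8.2976402e+01],
      dtype=float32)]
yaw -13.170621 spacing 35.374424
jaw pts [[0.51316445 0.04774239]
 [0.54666125 0.03901932]]
jaw [0.52993091 0.04337663]
tool yaw(y axis) -13.441691066022564
width 0.062271786486762876 board mid-x rel TCP 0.00035767501035179565 front edge rel TCP along ey 0.04228124676626162
target [0.54200705 0.09498251] delta units [ 2.98413366e+00 -4.89482828e-01 -1.60304006e-04] [ 0.53330287 -0.02566438  0.20441671]
```

```bash
python3 -m jog '[[[0,0.6,-0.1,0,0],[0,1,-0.2,0,0],[0,0.9,-0.19,0,0],[0,0.48,0,0,0],[0,0,0,0.8,0],[0,0,0,1,0],[0,0,0,1,0],[0,0,0,0.8,0],[0,0,0,0.4,0],[0,0,0,0,0]]]'
python3 -m jog '[[[0,0,0,0,0],[0,0,0,0,0]]]'
python3 - <<'E'
from h import *
s=get_state();t=np.array([.5420,.0950]);M=R.from_rotvec(s['tool_rot']).as_matrix()
print(M.T@np.r_[t-s['position'][:2],0]/.04,s['ft_force'],s['position'])
look('wrist','w3.png')
E
```

```text
time: 8.93
position: [0.5415, 0.0947, 0.0439]
tool_rot: [-2.466, -1.945, 0.002]
ft_force: [0.3, 0.6, -0.6]
grip_width: 0.708
time: 9.18
position: [0.5432, 0.095, 0.046]
tool_rot: [2.465, 1.945, 0.003]
ft_force: [0.1, -0.9, 0.1]
grip_width: 0.705
[-7.1731316e-03 -2.8663669e-02 -7.7011599e-05] [ 0.10583231 -0.85743362  0.07092929] [0.54318185 0.09501192 0.04595404]
```

View pics/w3.png

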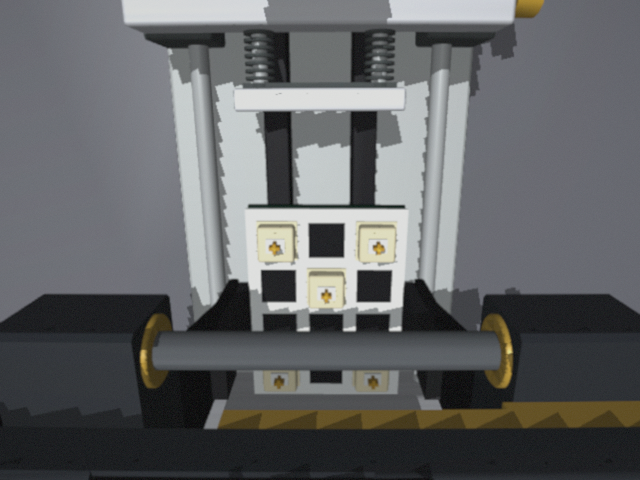

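```bash
python3 - <<'E'
from h import *
i,d,c=look('wrist'); g=i.max(2).astype(int); s=get_state()
M=R.from_rotvec(s['tool_rot']).as_matrix(); f=lambda P:(P-s['position'])@M*1000
B=[[],[]]
for v in range(120,200,5):
    for b,(x0,x1) in zip(B,((255,305),(340,390))):
        k=np.where(g[v,x0:x1]<45)[0]
        if len(k)>10: b.append([x0+(k.min()+k.max())/2,v])
for b in B: w=f(plane(c,b,.03)); print('bar tool x,y',np.polyfit(w[:,0],w[:,1],1), w.mean(0), len(w))
zb=s['position'][2]+.0042
print('board front corners',f(plane(c,[[246.5,208],[407.5,208]],zb)))
print('sprung jaw top',f(plane(c,[[235,109],[405,109]],.048)))
print(s['position'])
E
```

```text
bar tool x,y [ -0.0217472 -17.6510364] [ 71.60161164 -19.20817112  15.46902006] 3
bar tool x,y [ 0.02697287 13.74549147] [71.61819628 15.67723954 15.52993648] 3
board front corners [[ 41.583179   -29.85330468  -4.24500391]
 [ 41.5906144   31.44778601  -4.13796452]]
sprung jaw top [[ 77.80311847 -32.49704316  -2.55314814]
 [ 77.83552779  28.9401102   -2.44586689]]
[0.54276199 0.0948331  0.04549026]
```

```bash
python3 -m jog '[[[0,0,-0.06,0.1,-0.05],[0,0,0,0.1,0],[0,0,0,0.05,0],[0,0,0,0,0],[0,0,0,0,0]]]'; python3 -c "
from h import *
s=get_state();print(s['position'],s['ft_force'])"
```

```text
time: 9.9
position: [0.5394, 0.0953, 0.0348]
tool_rot: [-2.462, -1.951, 0.001]
ft_force: [-3.4, -0.2, 5.2]
grip_width: 0.706
[0.53943308 0.09533482 0.03475215] [-3.4337336  -0.17777067  5.15808258]
```

```bash
python3 -m jog '[[[0.85,0,0,0,0],[0.95,0,0,0,0],[1,0,0,0,0],[1,0,0,-0.3,0],[1,0,0,-0.7,0],[1,0,0,-1,0],[1,0,0,-1,0],[1,0,0,-1,0],[1,0,0,0,0],[1,0,0,0,0]]]'
python3 - <<'E'
from h import *
s=get_state();print(s['position'],s['ft_force'])
look('wrist','w4.png')
E
```

```text
time: 11.15
position: [0.5395, 0.0953, 0.1946]
tool_rot: [2.462, 1.951, -0.0]
ft_force: [-0.1, -0.1, -0.9]
grip_width: 1.0
[0.53949563 0.09530538 0.19457802] [-0.10166517 -0.05856763 -0.9054567 ]
```

View pics/w4.png

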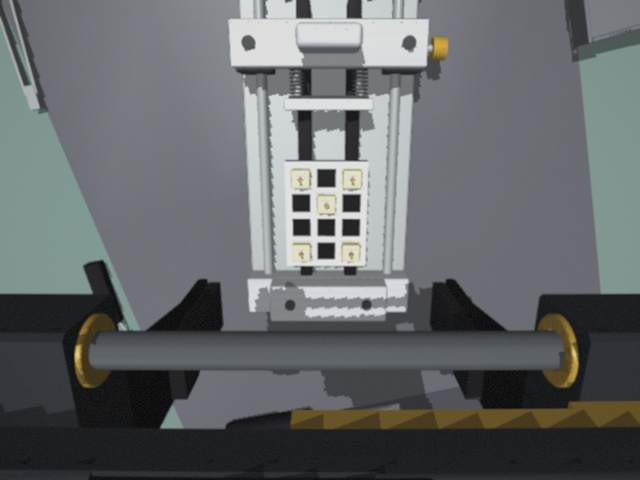

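```bash
python3 - <<'E'
from h import *
i,d,c=look('wrist'); s=get_state(); print(s['joint_positions'])
M=R.from_rotvec(s['tool_rot']).as_matrix(); f=lambda P:(P-s['position'])@M*1000
P=cloud(c,d); m=(P[...,2]>.076)&(P[...,2]<.095); m[250:]=0
q=f(P[m]); print('grip top n',len(q),cv2.minAreaRect(q[:,:2].astype(np.float32)),np.nanmedian(P[m][:,2]))
g=i.max(2).astype(int); B=[]
for x0,x1 in((290,320),(338,366)):
    p=[[x0+np.where(g[v,x0:x1]<60)[0].mean(),v] for v in range(120,156,3)]
    B.append(f(plane(c,p,.03))[:,1].mean())
print('bars mid',np.mean(B),B)
k=np.zeros((480,640),np.uint8); k[150:275,275:380]=i.min(2)[150:275,275:380]>225
k=np.zeros_like(k)|k; k=cv2.morphologyEx(k,cv2.MORPH_OPEN,np.ones((2,2)));k=cv2.morphologyEx(k,cv2.MORPH_CLOSE,np.ones((15,15)))
cs=max(cv2.findContours(k,0,2)[0],key=cv2.contourArea)[:,0]; print(cv2.boundingRect(cs),cv2.minAreaRect(f(plane(c,cs,.039))[:,:2].astype(np.float32)))
E
```

```text
[ 0.44518124  0.18329981 -0.74057812  1.72562511  0.12828092  1.28425747
 -0.55431899]
grip top n 1695 ((120.67076873779297, 2.7882537841796875), (13.651812553405762, 39.21562194824219), 0.030857684090733528) 0.08407469934750889
bars mid 2.7868781319915508 [np.float64(-14.840622761570954), np.float64(20.414379025554055)]Traceback (most recent call last):
  File "<stdin>", line 13, in <module>
ValueError: max() iterable argument is empty
```

```bash
python3 -m jog '[[[1,0.7,0.07,0,0],[1,1,0,0,0],[1,0.9,0,0,0],[1,0.42,0,0,0],[1,0,0,0,-1],[1,0,0,0,-1],[1,0,0,0,-1],[1,0,0,0,-1],[1,0,0,0,-1],[1,0,0,0,-1]]]'
python3 -m jog '[[[1,0,0,0,-1],[1,0,0,0,-1],[1,0,0,0,-1],[1,0,0,0,-1],[1,0,0,0,-1],[1,0,0,0,-1],[1,0,0,0,-1],[1,0,0,0,-1],[1,0,0,0,-1],[1,0,0,0,-1]]]'
python3 -m jog '[[[1,0,0,0,-1],[1,0,0,0,-1],[1,0,0,0,0],[1,0,0,0,0]]]'
python3 - <<'E'
from h import *
s=get_state();M=R.from_rotvec(s['tool_rot']).as_matrix();print(s['position'],np.degrees(np.arctan2(M[1,1],M[0,1])))
look('wrist','w5.png')
i,d,c=look('top','top1.png')
E
```

```text
time: 12.5
position: [0.5699, 0.211, 0.1937]
tool_rot: [-1.871, -2.523, 0.003]
ft_force: [-0.9, 0.8, 0.1]
grip_width: 1.003
time: 13.75
position: [0.5699, 0.211, 0.1936]
tool_rot: [-0.629, -3.077, 0.003]
ft_force: [0.5, 0.2, 0.5]
grip_width: 0.998
time: 14.25
position: [0.57, 0.2117, 0.1941]
tool_rot: [-0.365, -3.12, 0.001]
ft_force: [-0.2, 0.4, 0.5]
grip_width: 0.998
[0.56998036 0.21170379 0.19409895] 76.67048695770927
```

View pics/w5.png

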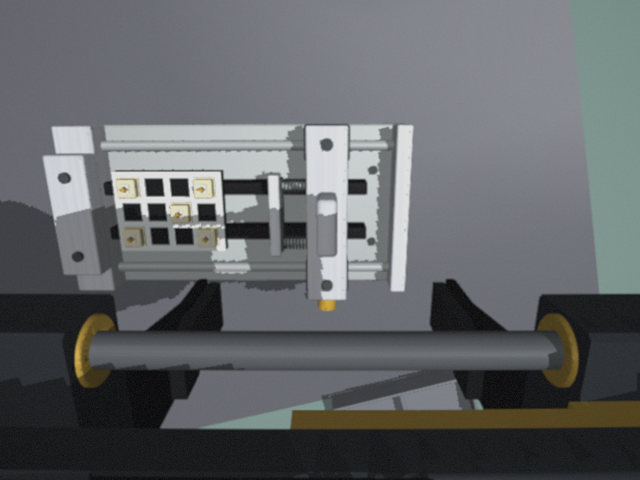

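The board lies on the bars, straight and centred (rows 171–248, bars at rows 187 and 231). The gripper is over the grip block at (326,225). Next I'll go down and pinch it.

```bash
python3 -m jog '[[[1,0,0,0.8,0],[1,0,0,1,0],[1,0,0,1,0],[1,0,0,0.6,0],[1,0,0,0,0],[1,0,0,0,0]]]'
python3 -m jog '[[[0,0,0,0,0],[0,0,0,0,0],[0,0,0,0,0],[0,0,0,0,0],[0,0,0,0,0],[0,0,0,0,0],[0,0,0,0,0],[0,0,0,0,0],[0,0,0,0,0],[0,0,0,0,0]]]' 25
```

```text
time: 15.1
position: [0.571, 0.2131, 0.06]
tool_rot: [0.361, 3.119, 0.002]
ft_force: [0.2, 1.8, 0.4]
grip_width: 0.995
time: 16.35
position: [0.57, 0.2123, 0.0585]
tool_rot: [-0.362, -3.121, 0.0]
ft_force: [-0.4, -0.4, -0.7]
grip_width: 0.161
```

```bash
python3 -m jog '[[[0,0,-0.08,0,0],[0,0,-0.14,0,0],[0,0,-0.14,0,0],[0,0,-0.14,0,0],[0,0,-0.14,0,0],[0,0,-0.14,0,0],[0,0,-0.14,0,0],[0,0,-0.12,0,0],[0,0,-0.06,0,0],[0,0,0,0,0]]]'
python3 -m jog '[[[0,0,-0.03,0,0],[0,0,-0.03,0,0],[0,0,-0.03,0,0],[0,0,0,0,0],[0,0,0,0,0]]]'
python3 - <<'E'
from h import *
s=get_state();M=R.from_rotvec(s['tool_rot']).as_matrix();print(M.T@s['ft_force'],(s['position']-np.array([.570,.2123,.0585]))@M)
look('wrist','w6.png')
E
```

```text
time: 17.6
position: [0.5598, 0.1689, 0.0585]
tool_rot: [-0.362, -3.12, 0.002]
ft_force: [0.1, -0.6, -0.1]
grip_width: 0.161
time: 18.23
position: [0.5591, 0.1659, 0.0585]
tool_rot: [-0.362, -3.121, 0.0]
ft_force: [0.2, 0.7, -1.1]
grip_width: 0.158
[-0.07542486  0.73666462  1.07761873] [ 2.10567335e-05 -4.76597649e-02  5.49544344e-05]
```

View pics/w6.png

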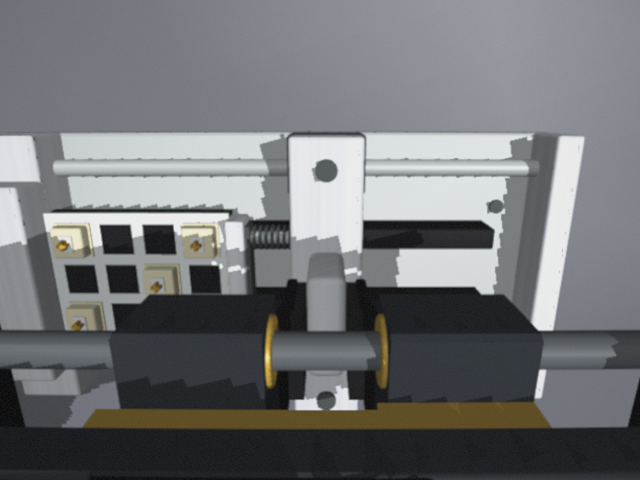

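The sprung jaw is touching the board at about (235,250), and the board's far edge (x≈45) is a few mm from the fixed jaw. I'll go on in small steps and watch the force.

```bash
cat > f.py <<'E'
from h import *
F=[]
for _ in range(4):
    s=get_state();M=R.from_rotvec(s['tool_rot']).as_matrix();F.append(M.T@s['ft_force']); look('wrist')
print('F tool',np.mean(F,0).round(2),'travel mm',((s['position']-np.array([.570,.2123,.0585]))@M*1000).round(1),s['grip_width'])
E
python3 -m jog '[[[0,0,-0.04,0,0],[0,0,-0.04,0,0],[0,0,0,0,0],[0,0,0,0,0]]]'; python3 f.py
python3 -m jog '[[[0,0,-0.04,0,0],[0,0,-0.04,0,0],[0,0,0,0,0],[0,0,0,0,0]]]'; python3 f.py
```

```text
time: 18.77
position: [0.5585, 0.1632, 0.0585]
tool_rot: [0.361, 3.121, 0.001]
ft_force: [1.6, 1.7, -3.8]
grip_width: 0.16
F tool [-1.21  2.51  4.05] travel mm [  0.  -50.5   0. ] 0.1589572550019087
time: 19.48
position: [0.5578, 0.1603, 0.0585]
tool_rot: [0.361, 3.12, 0.001]
ft_force: [1.8, 5.5, -7.0]
grip_width: 0.158
F tool [-0.83  5.2   5.83] travel mm [  0.  -53.4  -0.1] 0.1572745307987869
```

```bash
python3 -m jog '[[[0,0,-0.03,0,0],[0,0,-0.03,0,0],[0,0,-0.03,0,0],[0,0,0,0,0],[0,0,0,0,0]]]'; python3 f.py
python3 -m jog '[[[0,0,-0.03,0,0],[0,0,-0.03,0,0],[0,0,0,0,0],[0,0,0,0,0]]]'; python3 f.py
python3 - <<'E'
from h import *
look('wrist','w7.png')
E
```

```text
time: 20.3
position: [0.5572, 0.1577, 0.0585]
tool_rot: [0.36, 3.12, 0.004]
ft_force: [4.3, 7.0, -7.2]
grip_width: 0.155
F tool [-2.19  7.29  7.26] travel mm [  0.  -56.1  -0.2] 0.1557569100351469
time: 21.0
position: [0.5568, 0.156, 0.0585]
tool_rot: [0.36, 3.12, 0.006]
ft_force: [4.5, 7.6, -8.9]
grip_width: 0.159
F tool [-2.79  8.51  8.69] travel mm [  0.1 -57.8  -0.2] 0.16181137493651915
```

View pics/w7.png

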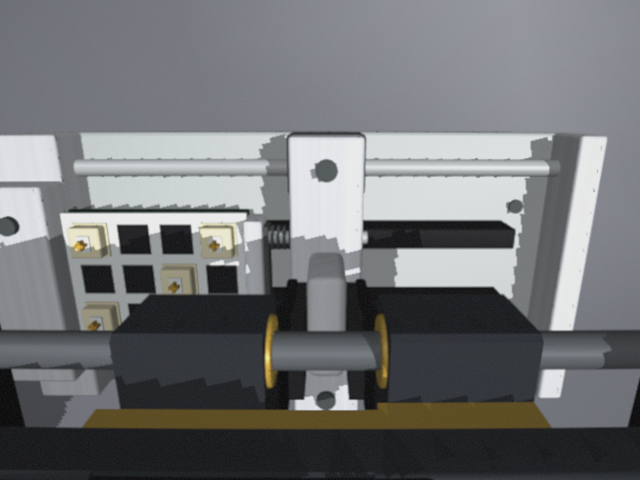

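```bash
python3 -m jog '[[[0,0,-0.02,0,0],[0,0,-0.02,0,0],[0,0,0,0,0],[0,0,0,0,0],[0,0,0,0,0],[0,0,0,0,0]]]'; python3 f.py
python3 - <<'E'
from h import *
i,d,c=look('wrist','w8.png'); P=cloud(c,d); s=get_state(); M=R.from_rotvec(s['tool_rot']).as_matrix()
Q=(P-s['position'])@M*1000; print(s['position'],s['ft_force'])
g=i.max(2)
def band(x0,x1,z0,z1): # tool-y extent by height for a slice of tool-x
    k=(Q[...,0]>x0)&(Q[...,0]<x1)&(P[...,2]>z0)&(P[...,2]<z1); y=Q[k][:,1]; y=y[(y<10)]; h,e=np.histogram(y,bins=np.arange(-130,10,2)); print(z0,z1,[(int(a),int(b)) for a,b in zip(e,h) if b])
band(16,28,.034,.043); band(16,28,.0445,.056)
t,dt,ct=look('top'); 
cv2.imwrite('pics/fin.png',np.vstack([cv2.resize(i[120:330,:,::-1],(700,230)),cv2.resize(t[160:270,125:285,::-1],(480,330),interpolation=2).copy() if 0 else cv2.copyMakeBorder(cv2.resize(t[160:270,125:285,::-1],(480,330),interpolation=2),0,0,0,220,0)]))
E
```

```text
time: 22.0
position: [0.5565, 0.1549, 0.0585]
tool_rot: [0.359, 3.119, 0.007]
ft_force: [4.4, 8.7, -9.8]
grip_width: 0.161
F tool [-2.61  9.42  9.53] travel mm [  0.1 -58.9  -0.3] 0.1586711245736329
[0.55650631 0.15493204 0.05848974] [ 5.75923748  8.8526205  -9.69103126]
0.034 0.043 [(-118, 54), (-116, 170), (-114, 19), (-98, 110), (-96, 140), (-94, 118), (-92, 115), (-90, 109), (-88, 116), (-86, 116), (-84, 116), (-82, 112), (-80, 117), (-78, 125), (-76, 105), (-74, 119), (-72, 106), (-70, 123), (-68, 114), (-66, 116), (-64, 118), (-62, 113), (-60, 126), (-58, 110), (-56, 73), (-54, 2), (-40, 123), (-38, 119), (-36, 37), (-26, 1), (-24, 37), (-22, 39), (-20, 33), (-18, 29), (-16, 11)]
0.0445 0.056 [(-130, 127), (-128, 120), (-126, 138), (-124, 115), (-122, 133), (-120, 124), (-118, 217), (-116, 176), (-112, 8), (-110, 91), (-108, 89), (-106, 95), (-104, 156), (-102, 148), (-100, 120), (-98, 145), (-96, 3), (-54, 50), (-52, 117), (-50, 115), (-48, 107), (-46, 149), (-44, 130), (-42, 123), (-40, 67), (-34, 101), (-32, 127), (-30, 124), (-28, 132), (-26, 148), (-24, 47), (-22, 25), (-20, 36), (-18, 45), (-16, 37), (-14, 127), (-12, 137), (-10, 135), (-8, 124), (-6, 89), (-4, 96), (-2, 95), (0, 94), (2, 95), (4, 92), (6, 104)]
```

View pics/fin.png

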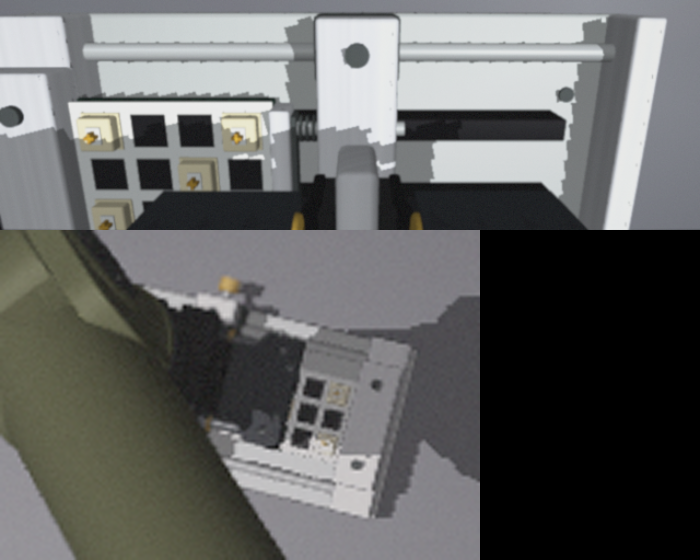

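```bash
python3 -m jog '[[[0,0,0,0,0],[0,0,0,0,0],[0,0,0,0,0],[0,0,0,0,0]]]'; python3 f.py; python3 -c "
from bench import job
print(job.close_job())"
```

```text
time: 22.8
position: [0.5565, 0.1549, 0.0585]
tool_rot: [0.359, 3.119, 0.007]
ft_force: [4.9, 7.7, -9.7]
grip_width: 0.166
F tool [-2.79  9.11 10.03] travel mm [  0.1 -58.9  -0.3] 0.15985653553783027
the job is handed in; nothing more can be done
None
```

The macropad is on the two support bars, switches up, and the carriage is holding it against the fixed jaw at about 9 N. I handed the job in at about 23 s, with the gripper still pinching the carriage's grip block.

- **Placing:** I set the board down centred to within about 1 mm by eye, with its short edges facing the jaws, and let go. I then pinched the grip block and slid the carriage about 59 mm.
- **Holding force:** The wrist read 9.1 to 9.4 N along the slide, steady over the last second. The depth image showed the sprung jaw pushed back about 9.5 mm, which is about 9.6 N, so the two agree within the 1 N friction.
- **Flush fit:** In the depth image the board fills the space between the two jaw faces, which fits it being home. The force also climbed steadily as the carriage closed.
- **Other forces:** The wrist also read about 10 N vertically and 3 N sideways while pushing. I left these because they are well under the limits.
- **Not checked:** The arm hid part of the holder in the last top view, so I judged the centring from the wrist camera, and my one attempt to measure it after letting go failed. I didn't measure the bystanders again at the end, but the arm didn't go near them.

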